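# Seat the pump cover on its locating pin and hold it down

## Robot

A 6-joint arm with a two-finger parallel gripper is mounted at the origin on the work surface. World frame = base frame: x ahead of the robot, y to its left, z up, the work surface at z = 0. Lengths are in m, angles in rad, forces in N, time in s.
With the tool pointing down it reaches from about 0.3 to 0.75 m from the base axis. Payload 8.5 kg.
Tool frame: the origin (TCP) lies midway between the tips of the shut fingers; the grasp point (between the pads) lies 19 mm behind it; z points along the fingers, y is the line along which they close (so a half turn about z gives the same grasp; the last joint's range is limited). The gripper opens to 85 mm and grips with 20 to 120 N. Pads are 22 mm wide; open, the fingers measure 114 mm over their backs; the gripper's body (76 mm by 85 mm) begins 54 mm behind the grasp point. The pads swing forward as they close: fully open they stand 13 mm farther back than shut.
Start: joints at [1.114, 0.381, 1.297, -0, 1.464, -0.215], TCP at [0.132, 0.534, 0.231] pointing down, gripper open.
Joint ranges: [-3.11, 3.11], [-0.89, 2.33], [0.22, 2.48], [-1.42, 4.56], [0.17, 2.85], [-2.88, 2.88]. Speed limits (rad/s): [2.39, 2.39, 3.14, 3.14, 3.14, 3.14].

## Interface

Orientations are given as a 3x3 rotation matrix whose columns are the frame's x, y, z axes.
In Python, from station import ctrl, imaging gives the robot as it stands. The module is installed in compiled form; this text tells all that it offers.
- The arm moves only by the tool arm_command, never from a script. Its arguments are lists of equal length, an entry for each row: "grip": the finger opening in mm, from 0 to 85.4; "travel": the shift along the world's x, y, z in mm, a list of three; "yaw": the turn about the world's z in rad. In form: {"grip": [grip, ...], "travel": [[dx, dy, dz], ...], "yaw": [yaw, ...]}. A call has 1 to 10 rows; each row shifts and turns the commanded pose from where the row before left it; what a row does not reach is not made up. A row lasts 1/8 s, in which the tool goes at most 62.5 mm and 10.7 degrees, less where a joint would pass 70% of its speed; a pose out of reach is approached as far as the arm can. A call with a gripper value outside its range is refused whole. The fingers move at their own pace and stop on an object; "newtons" is the grip in N (left out, the last holds). Time passes only in rows, so rows that do not move let the fingers close. It gives the time, the measured TCP pose, the force, the opening and the grip force at its end, in the units of the state.
- ctrl.observe(): the state, without advancing time (a new reading comes with each control period).
- imaging.get_image(name): name is "scene" or "top" or "wrist"; returns a dict with "frame" (480x640x3 uint8, blue, green, red), "K" (3x3 intrinsics, pixels), "k1" (the pictures are not rectified: a ray, as slopes to the right and down, at radius r is drawn at 1 + k1 r^2 times it, then the intrinsics apply), "rvec" (rotation vector, rad) and "tvec" (3), from world to camera coordinates, as OpenCV has them. Camera axes: x right, y down, z forward; pixel columns grow to the right and rows downward; lengths in m; the calibration is good to about 2 mm. A picture is of the moment at which its call begins. There is no depth.
- ctrl.hand_in(): hands the job in; it is judged then, once.
The state is a dict: "t": time; "q": joint angles; "qd": joint speeds; "joint_efforts": joint torques, N m; "position": TCP position; "tool_rot": TCP orientation; "ft_force": force on the tool from outside, world axes, zero at the start; "torque": the same for the moment, N m; "opening": finger opening in m; "grasp_force": force on a finger pad.
Only numpy, scipy, OpenCV 4.12 (cv2) and the standard library are available. Lean on these libraries where they do the work, as an engineer would, in place of code of your own. Each camera call takes 0.05 s, during which the arm holds its last target. There are 200 camera calls.

## Task

One of the two grey pump housings already has its brass bearing in, the other still has its red shipping plug: put the aluminium cover on the one with the bearing, lined up with the housing, feeling for the hidden centre pin until the cover drops over it. Then press it down against the sprung black seal until it is fully home on the rim, and finish still holding it pressed down there, so that I can put the screws in. Leave the plugged housing, the bearing, the plug and everything else on the bench where they are.

Things in the scene. Friction and masses are not known exactly. Their poses are not given: they have to be found in the camera images.
- cover: Aluminium pump cover, about 340 g, lying flat: plate 126 (x) x 96 (y) x 10 mm with a block-shaped boss, 44 (x) x 34 (y) mm, 30 mm high, in the middle of its top; grip the boss by its 34 mm sides. A blind bore 19 mm wide, 28 mm deep, 2 mm chamfer, opens in the middle of the underside. Origin: underside centre, at the bore's mouth; z up. Fits the same turned half round.
- bearing: Brass bearing ring, 48 mm outside, 21 mm bore, 14 mm high, lying loose round the pin in the well of one of the two housings: that housing is the one to cover. Origin: centre of its underside.
- plug: Red plastic shipping plug, a ring of the same size, in the well of the other housing. Origin: centre of its underside.
- left_housing: The left (+y) grey pump housing, bolted down: open-topped box 130 (x) x 100 (y) mm, rim 45 mm above the bench, walls 10 mm, well floor at 8 mm, feet at its short ends (174 mm over both, 10 mm high). Origin: centre of its underside on the bench; x along the long side, z up. The cover goes on with long side along long side.
- left_pin (a point): Tip of the steel locating pin in the middle of the left housing: 67 mm above the bench, so 22 mm above the rim; 16 mm across, tapering over its top 4.5 mm to 9 mm. Hidden below the cover once that is over it. The point's axes are the housing's.
- left_seal (a joint): Black sprung seal frame (107 x 77 mm, bars 8 mm wide) inside the rim of the left housing: 0 = up, its top 6 mm proud of the rim; the value grows, in m, as it is pushed down. It pushes back with 6 N at 0, rising to 12 N at 0.006, where the cover lies on the solid rim (home). The weight of the cover alone does not push it down.
- right_housing: The right (-y) grey pump housing, bolted down: open-topped box 130 (x) x 100 (y) mm, rim 45 mm above the bench, walls 10 mm, well floor at 8 mm, feet at its short ends (174 mm over both, 10 mm high). Origin: centre of its underside on the bench; x along the long side, z up. The cover goes on with long side along long side.
- right_pin (a point): Tip of the steel locating pin in the middle of the right housing: 67 mm above the bench, so 22 mm above the rim; 16 mm across, tapering over its top 4.5 mm to 9 mm. Hidden below the cover once that is over it. The point's axes are the housing's.
- right_seal (a joint): Black sprung seal frame (107 x 77 mm, bars 8 mm wide) inside the rim of the right housing: 0 = up, its top 6 mm proud of the rim; the value grows, in m, as it is pushed down. It pushes back with 6 N at 0, rising to 12 N at 0.006, where the cover lies on the solid rim (home). The weight of the cover alone does not push it down.
- wrench: Open spanner lying on the bench between the housings. A bystander: leave it. Origin: the tool's own origin, on its long axis x.
- socket: Steel socket, 30 mm across, 36 mm high, standing. A bystander: leave it. Origin: centre of its underside.
- screwdriver: Screwdriver with an orange handle, lying. A bystander: leave it. Origin: the tool's own origin, on its long axis x.
- screw_tray: Small blue open tray of screws, 80 x 110 x 25 mm. A bystander: leave it. Origin: centre of its underside.
- spray_can: Spray can with a yellow label, 56 mm across, 170 mm high. A bystander: leave it. Origin: centre of its underside.
- oil_bottle: Black oil bottle, 68 mm across, 190 mm high. A bystander: leave it. Origin: centre of its underside.
- mug: White mug, 80 mm across, 90 mm high. A bystander: leave it. Origin: centre of its underside.
Things that resemble listed ones, but are neither listed nor needed, are in the scene too. Leave any brown look-alike of the cover alone.

How it is judged:
On the way, in this order (a step that is already met when the one before it is completed fails the run):
1. the cover is lifted clear of the bench (height (world z) of cover above 0.03 m), for 0.1 s.
2. the cover has dropped over the pin of the housing with the bearing (((horizontal distance between bearing and left_pin below 0.02 m and horizontal distance between cover and left_pin below 0.004 m and z of cover in the frame of left_pin below -0.01 m and angle between cover's own z axis and vertical below 0.15 rad) or (horizontal distance between bearing and right_pin below 0.02 m and horizontal distance between cover and right_pin below 0.004 m and z of cover in the frame of right_pin below -0.01 m and angle between cover's own z axis and vertical below 0.15 rad))), for 0.1 s.
At the end, for the whole second after the job is handed in: Cover over the pin of the housing with the bearing (centres within 4 mm), level within 3 degrees, long sides within 8 degrees, pressed within 1.8 mm of the rim, fingers still holding it; bearing and plug in place, plugged housing's seal up, bystanders moved less than 40 mm (((horizontal distance between bearing and left_pin below 0.02 m and horizontal distance between plug and right_pin below 0.02 m and horizontal distance between cover and left_pin below 0.004 m and z of cover in the frame of left_pin below -0.0202 m and value of joint left_seal above 0.0042 m and value of joint right_seal below 0.001 m and angle between the x axis of cover and the x axis of left_housing, either way round below 0.14 rad and angle between cover's own z axis and vertical below 0.05 rad and linear speed of cover below 0.02 m/s and contact force between the fingers and cover above 3 N) or (horizontal distance between bearing and right_pin below 0.02 m and horizontal distance between plug and left_pin below 0.02 m and horizontal distance between cover and right_pin below 0.004 m and z of cover in the frame of right_pin below -0.0202 m and value of joint right_seal above 0.0042 m and value of joint left_seal below 0.001 m and angle between the x axis of cover and the x axis of right_housing, either way round below 0.14 rad and angle between cover's own z axis and vertical below 0.05 rad and linear speed of cover below 0.02 m/s and contact force between the fingers and cover above 3 N)) and distance of each of wrench, socket, screwdriver, screw_tray, spray_can, oil_bottle, mug from where it was at the start of the episode below 0.04 m); the arm keeps its last pose, push and grip.
It fails at once if the seal of the plugged housing is pressed down ((horizontal distance between plug and left_pin below 0.02 m and value of joint left_seal above 0.003 m) or (horizontal distance between plug and right_pin below 0.02 m and value of joint right_seal above 0.003 m)).
It fails at once if the bearing or the plug is taken out (distance of any of bearing, plug from where it was at the start of the episode above 0.025 m).
It fails at once if a bystander is knocked over or pushed away (distance of any of wrench, socket, screwdriver, screw_tray, spray_can, oil_bottle, mug from where it was at the start of the episode above 0.06 m).
It also fails if it takes over 45 s, if anything falls off the work surface, if the arm or the gripper's body presses on something with over 40 N, if the wrist force passes 120 N, or if a joint passes its speed limit or range.

## Working session

There is one attempt and no reset: what is moved stays moved. The work goes in short steps, Python scripts to look and compute and a tool call to move; the robot and the scene stay as the last step left them, time stands still between calls to the robot, and variables do not carry over. Pictures are saved under pics/ and viewed, at most 10 in all, crops included, and the job is handed in when it is done.

Besides the shell and the picture viewer there is one more tool, called after "Call:" by a JSON object that holds its "fn" and its "kwargs". arm_command: Moves the arm, as the interface text tells. Its arguments: {"type":"object","properties":{"grip":{"type":"array"},"travel":{"type":"array"},"yaw":{"type":"array"},"newtons":{"type":"number"}},"required":["grip","travel","yaw"]}

```bash
mkdir -p pics
cat > h.py <<'E'
import numpy as np, cv2
from station import ctrl, imaging
def ray(im,uv):
    K=im["K"];k=im["k1"];x=(uv[0]-K[0][2])/K[0][0];y=(uv[1]-K[1][2])/K[1][1]
    p=cv2.undistortPoints(np.array([[uv]],float),np.array(K,float),np.array([k,0,0,0],float))[0,0]
    R=cv2.Rodrigues(np.array(im["rvec"],float))[0];t=np.array(im["tvec"],float).ravel()
    return -R.T@t, R.T@np.array([p[0],p[1],1])
def onplane(im,uv,z):
    o,d=ray(im,uv);return o+d*(z-o[2])/d[2]
def proj(im,P):
    return cv2.projectPoints(np.array(P,float).reshape(-1,1,3),np.array(im["rvec"],float),np.array(im["tvec"],float),np.array(im["K"],float),np.array([im["k1"],0,0,0],float))[0][:,0]
E
python3 - <<'E'
from h import *
import pickle
d={n:imaging.get_image(n) for n in("top","scene")}
pickle.dump(d,open("i0.pkl","wb"))
for n in d: cv2.imwrite(f"pics/{n}0.png",d[n]["frame"])
s=ctrl.observe();print(s["t"],s["position"],s["tool_rot"],s["ft_force"])
E
```

```text
0.1 [0.13156286 0.53377842 0.23079163] [[-9.70913697e-01  2.39429039e-01 -5.73800653e-04]
 [ 2.39429555e-01  9.70913080e-01 -1.13110079e-03]
 [ 2.86292183e-04 -1.23558609e-03 -9.99999196e-01]] [-0.26331486 -0.25931209  0.81841499]
```

View pics/top0.png

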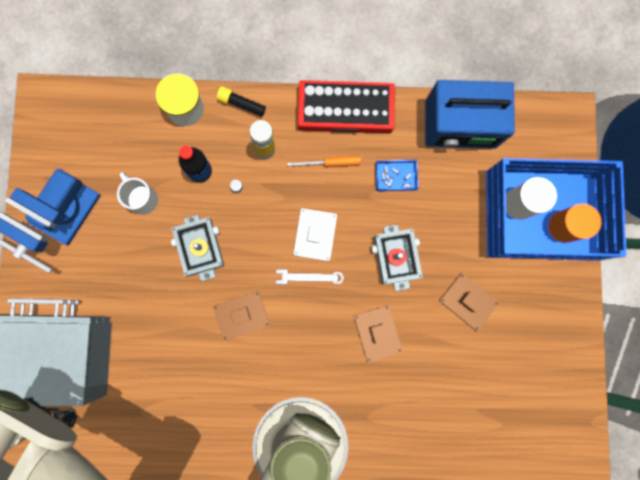

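View pics/scene0.png

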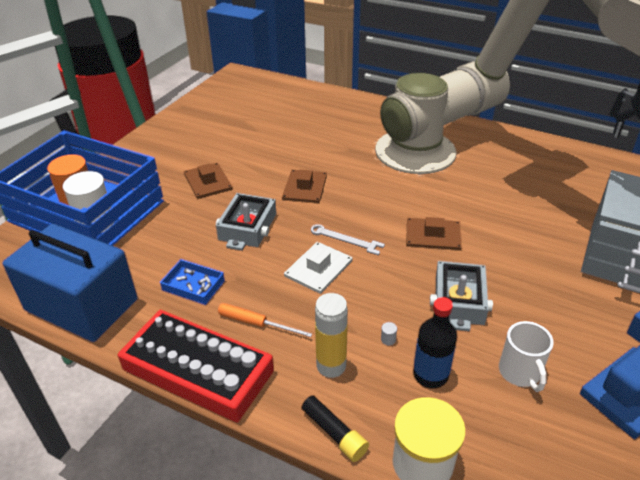

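Top view: the cover candidates are the light-grey plate at (316,234) and three brown plates at (241,315), (378,333) and (469,302). Only the light one is aluminium, so that is the cover. The brass ring is in the left housing at (197,247). The red plug is in the right housing at (397,257).

Run:
```python
from h import *
import pickle
im=pickle.load(open("i0.pkl","rb"))["top"];f=im["frame"]
hsv=cv2.cvtColor(f,cv2.COLOR_BGR2HSV)
cam=ray(im,(320,240))[0];print("cam",cam)
def rep(name,m,c,z,r=45):
    w=np.zeros(m.shape,np.uint8);cv2.rectangle(w,(c[0]-r,c[1]-r),(c[0]+r,c[1]+r),255,-1)
    m=cv2.morphologyEx(m&w,cv2.MORPH_OPEN,np.ones((2,2)))
    cs=cv2.findContours(m,cv2.RETR_EXTERNAL,cv2.CHAIN_APPROX_NONE)[0]
    k=max(cs,key=cv2.contourArea)
    P=np.array([onplane(im,tuple(map(float,p[0])),z)[:2] for p in k],np.float32)
    b=cv2.minAreaRect(P*1000);bp=cv2.boxPoints(b)
    e=[bp[1]-bp[0],bp[2]-bp[1]];l=max(e,key=np.linalg.norm)
    print(name,np.round(b[0],1),np.round(b[1],1),"long axis",round(np.degrees(np.arctan2(l[1],l[0]))%180,1))
white=cv2.inRange(hsv,(0,0,150),(180,60,255))
rep("cover",white,(316,234),.01,32)
grey=cv2.inRange(hsv,(60,0,70),(130,110,255))
rep("left",grey,(197,247),.045);rep("right",grey,(397,257),.045)
brass=cv2.inRange(hsv,(18,90,100),(35,255,255));rep("brass",brass,(197,247),.022,14)
red=cv2.bitwise_or(cv2.inRange(hsv,(0,150,100),(8,255,255)),cv2.inRange(hsv,(172,150,100),(180,255,255)));rep("red",red,(397,257),.022,16)
a=cv2.resize(f[200:300,160:290],None,fx=3,fy=3,interpolation=2);b=cv2.resize(f[195:295,285:415],None,fx=3,fy=3,interpolation=2)
cv2.imwrite("pics/crop1.png",np.hstack([a,b]))
```

```text
cam [0.35311984 0.0124855  1.48257982]
cover [546.7 -28.4] [ 99.8 129.8] long axis 172.0
left [497.6 275. ] [164.7 109.7] long axis 17.3
right [ 486.8 -240.7] [165.2 115.5] long axis 7.2
brass [502.2 277.9] [42.4 44.7] long axis 91.6
red [ 494.4 -235.1] [19.6 37. ] long axis 158.7
```

View pics/crop1.png

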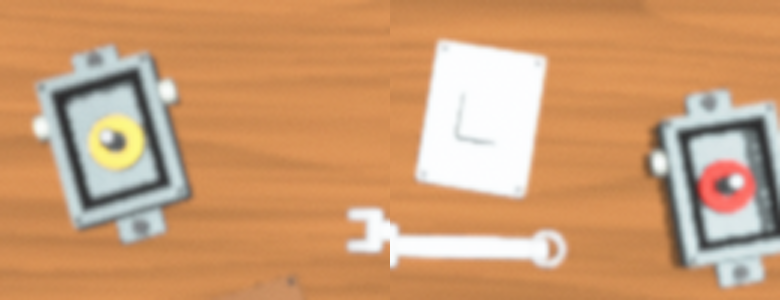

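The crop confirms it: a pale aluminium plate with its boss, brass ring in the left housing, red ring in the right. I'll pass over the left housing for a closer wrist look on the way.

Call:
{"fn": "arm_command", "kwargs": {"grip": [85,85,85,85,85,85,85,85], "travel": [[40,-35,10],[40,-35,10],[40,-35,10],[40,-35,10],[40,-35,10],[40,-35,10],[40,-35,10],[0,0,0]], "yaw": [0.0125,0.0125,0.0125,0.0125,0.0125,0.0125,0.0125,0.0125]}}

```text
t: 1.1
position: [0.414, 0.2869, 0.3012]
tool_rot: [[-0.989, 0.145, 0.0], [0.145, 0.989, -0.0], [-0.0, -0.0, -1.0]]
ft_force: [-0.2, 0.4, -0.5]
opening: 0.0853
grasp_force: 0.0
```

Run:
```python
from h import *
import pickle
im=imaging.get_image("wrist");pickle.dump(im,open("w1.pkl","wb"));cv2.imwrite("pics/w1.png",im["frame"])
s=ctrl.observe();print(s["t"],s["position"],s["tool_rot"][:,1]);print(ray(im,(320,240)))
print(proj(im,[[.5,.276,.045]]))
```

```text
1.15 [0.41247616 0.28804687 0.30097612] [ 1.43094091e-01  9.89709058e-01 -2.48872079e-04]
(array([0.33911744, 0.29862537, 0.44460237]), array([ 0.30432298, -0.03547949, -0.95200416]))
[[317.23210818 270.63596506]]
```

View pics/w1.png

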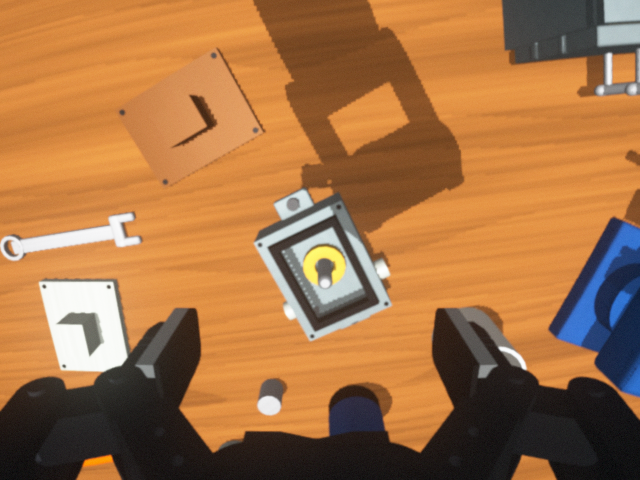

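The wrist view shows the left housing: rim corners near (256,242), (340,193), (391,303) and (310,340), brass ring around (324,267), pin tip near (326,282). The cover is at (83,325).

Run:
```python
from h import *
import pickle
im=pickle.load(open("w1.pkl","rb"));f=im["frame"];hsv=cv2.cvtColor(f,cv2.COLOR_BGR2HSV)
for n,z,cs in (("rim",.045,[(256,242),(340,193),(391,303),(310,340)]),):
    P=np.array([onplane(im,c,z)[:2]*1000 for c in cs]);print(n,P.round(1),P.mean(0).round(1),"angles",[round(np.degrees(np.arctan2(*(P[(i+1)%4]-P[i])[::-1]))%180,1) for i in range(4)],[round(np.linalg.norm(P[(i+1)%4]-P[i])) for i in range(4)])
roi=np.zeros(f.shape[:2],np.uint8);cv2.fillConvexPoly(roi,np.array([(256,242),(340,193),(391,303),(310,340)]),255);roi=cv2.erode(roi,np.ones((5,5)))
dark=cv2.inRange(hsv,(0,0,0),(180,255,60))&roi
k=max(cv2.findContours(dark,cv2.RETR_EXTERNAL,2)[0],key=cv2.contourArea)
P=np.array([onplane(im,tuple(map(float,p[0])),.051)[:2]*1000 for p in k],np.float32);print("seal",cv2.minAreaRect(P))
br=cv2.inRange(hsv,(20,120,60),(35,255,255))&roi
k=cv2.convexHull(np.vstack([c for c in cv2.findContours(br,cv2.RETR_EXTERNAL,2)[0]]))
P=np.array([onplane(im,tuple(map(float,p[0])),.022)[:2]*1000 for p in k],np.float32);print("brass",cv2.minEnclosingCircle(P))
for uv in((326,282),(326,284)):print("pin",onplane(im,uv,.067))
x0,y0=225,180
cv2.imwrite("pics/c2.png",cv2.resize(f[180:350,240:405],None,fx=3.5,fy=3.5,interpolation=2))
```

```text
rim [[459.4 218.1]
 [421.2 310.4]
 [549.3 349.8]
 [581.8 255.8]] [502.9 283.5] angles [np.float64(112.5), np.float64(17.1), np.float64(109.1), np.float64(17.1)] [100, 134, 99, 128]
seal ((546.4332885742188, 296.0104675292969), (6.90258264541626, 59.86284255981445), 15.48953914642334)
brass ((503.5157775878906, 282.3325500488281), 24.124658584594727)
pin [0.50460736 0.28418238 0.067     ]
pin [0.50677777 0.28387959 0.067     ]
```

View pics/c2.png

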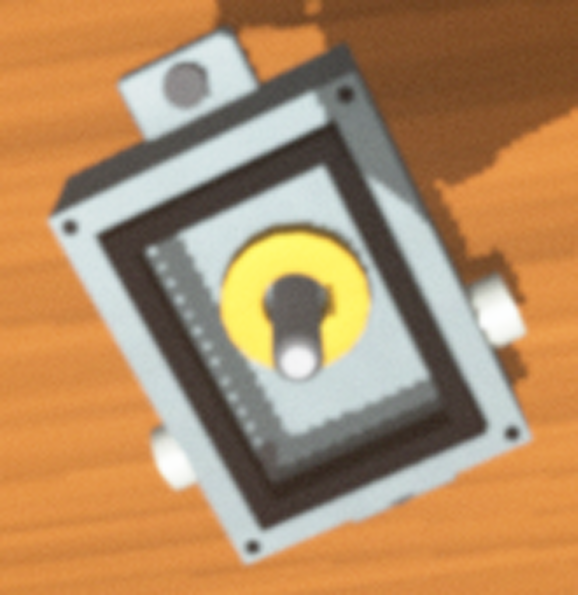

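Call:
{"fn": "arm_command", "kwargs": {"grip": [85,85,85,85,85,85,85], "travel": [[10,-50,-10],[10,-50,-10],[10,-50,-10],[10,-50,-10],[10,-50,-10],[10,-50,-10],[0,0,0]], "yaw": [0,0,0,0,0,0,0]}}

```text
t: 2.02
position: [0.4715, -0.0124, 0.2402]
tool_rot: [[-0.99, 0.144, -0.002], [0.144, 0.99, 0.001], [0.002, 0.0, -1.0]]
ft_force: [-0.4, 0.3, 0.6]
opening: 0.0852
grasp_force: 0.0
```

The crop gives sharper points: rim screws at (70,228), (345,94), (512,433), (252,547); seal corners at (98,235), (335,125), (487,428), (263,528); pin tip at (298,358).

Run:
```python
from h import *
import pickle
im=pickle.load(open("w1.pkl","rb"))
for n,z,cs in (("screws",.045,[(70,228),(345,94),(512,433),(252,547)]),("seal",.051,[(98,235),(335,125),(487,428),(263,528)])):
    P=np.array([onplane(im,(240+u/3.5-.36,180+v/3.5-.36),z)[:2]*1000 for u,v in cs]);print(n,P.mean(0).round(1),"angles",[round(float(np.degrees(np.arctan2(*(P[(i+1)%4]-P[i])[::-1]))%180),1) for i in range(4)],[round(np.linalg.norm(P[(i+1)%4]-P[i])) for i in range(4)])
print("pin",onplane(im,(240+298/3.5-.36,180+358/3.5-.36),.067))
im=imaging.get_image("wrist");f=im["frame"];hsv=cv2.cvtColor(f,cv2.COLOR_BGR2HSV)
cv2.imwrite("pics/w2.png",f)
c=proj(im,[[.547,-.028,.01]])[0];print(c)
m=cv2.inRange(hsv,(0,0,110),(180,70,255));m=cv2.morphologyEx(m,cv2.MORPH_OPEN,np.ones((3,3)))
for k in cv2.findContours(m,cv2.RETR_EXTERNAL,2)[0]:
    if cv2.contourArea(k)<3000: continue
    P=np.array([onplane(im,tuple(map(float,p[0])),.01)[:2]*1000 for p in k],np.float32);b=cv2.minAreaRect(P);e=cv2.boxPoints(b)
    print(b,[round(float(np.degrees(np.arctan2(*(e[i+1]-e[i])[::-1]))),1) for i in(0,1)],cv2.boundingRect(k))
s=ctrl.observe();print(s["position"],s["tool_rot"][:,1])
```

```text
screws [505.8 282.7] angles [108.3, 18.1, 108.1, 18.1] [90, 120, 90, 120]
seal [504.  283.1] angles [107.3, 18.3, 108.4, 18.0] [76, 107, 77, 108]
pin [0.50434803 0.28298305 0.067     ]
[310.83181152 272.09172331]
((549.2542724609375, -24.475601196289062), (97.28227996826172, 128.8082275390625), 82.23136901855469) [-7.8, 82.2] (263, 210, 103, 122)
((498.97186279296875, -270.2837829589844), (173.20108032226562, 112.39328002929688), 10.998331069946289) [-79.0, 11.0] (0, 164, 148, 173)
((434.444091796875, -11.999702453613281), (37.14847946166992, 178.48924255371094), 0.16969773173332214) [-89.8, 0.2] (214, 121, 196, 64)
[ 0.47131488 -0.01088071  0.24071537] [1.42609140e-01 9.89778890e-01 6.18770511e-04]
```

View pics/w2.png

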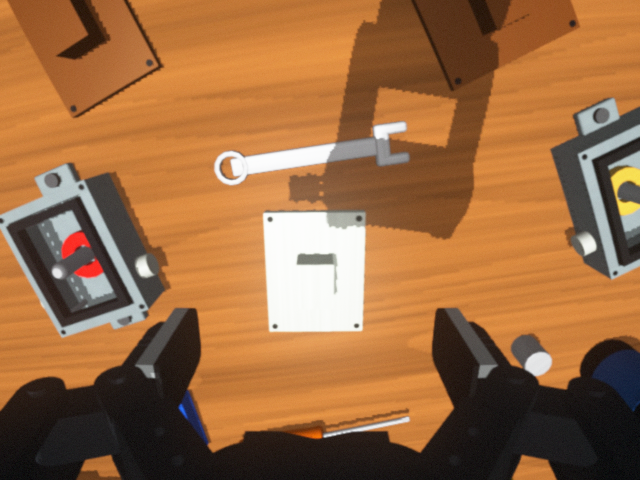

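The wrist view puts the cover at (314,272), size 97x129 mm as expected, with its long axis at -7.8°. The pin is at (504.5, 283) and the housing axis at 18.1°. Next: grasp.

Call:
{"fn": "arm_command", "kwargs": {"grip": [85,85,85,85,85,85,85], "travel": [[19.4,-3.3,-45],[19.4,-3.3,-45],[19.4,-3.3,-45],[19.4,-3.4,-45],[0,0,-24],[0,0,-24],[0,0,0]], "yaw": [0.007,0,0,0,0,0,0]}}

```text
t: 2.95
position: [0.5483, -0.0222, 0.0124]
tool_rot: [[-0.991, 0.132, -0.003], [0.132, 0.991, 0.001], [0.003, 0.001, -1.0]]
ft_force: [0.0, 0.4, -0.9]
opening: 0.0853
grasp_force: 0.0
```

Call:
{"fn": "arm_command", "kwargs": {"grip": [25,25,25,25,25,25], "travel": [[0,0,0],[0,0,0],[0,0,0],[0,0,0],[0,0,0],[0,0,0]], "yaw": [0,0,0,0,0,0], "newtons": 80}}

```text
t: 3.7
position: [0.5498, -0.0244, 0.0145]
tool_rot: [[-0.991, 0.134, 0.002], [0.134, 0.991, -0.0], [-0.002, -0.0, -1.0]]
ft_force: [-1.7, 0.4, 7.1]
opening: 0.033
grasp_force: 81.5
```

Call:
{"fn": "arm_command", "kwargs": {"grip": [25,25,25,25,25], "travel": [[0,0,10],[0,0,30],[0,0,30],[0,0,30],[0,0,0]], "yaw": [0,0,0,0,0]}}

```text
t: 4.32
position: [0.5501, -0.0245, 0.1152]
tool_rot: [[-0.991, 0.134, 0.004], [0.134, 0.991, -0.001], [-0.004, -0.0, -1.0]]
ft_force: [-0.1, -0.7, -4.9]
opening: 0.0325
grasp_force: 80.4
```

Run:
```python
from h import *
s=ctrl.observe();print(s["t"],s["position"],s["tool_rot"],s["ft_force"],s["torque"],s["opening"],s["grasp_force"])
im=imaging.get_image("wrist");cv2.imwrite("pics/w3.png",im["frame"])
import pickle;pickle.dump(im,open("w3.pkl","wb"))
```

```text
4.325 [ 0.55005228 -0.02452878  0.11521232] [[-9.90908655e-01  1.34473982e-01  4.09695209e-03]
 [ 1.34470741e-01  9.90917000e-01 -1.05779885e-03]
 [-4.20198589e-03 -4.97261849e-04 -9.99991048e-01]] [-0.10173037 -0.74508373 -4.87757061] [0.0096816  0.01798666 0.00413947] 0.03246070711497655 80.43413070961833
```

View pics/w3.png

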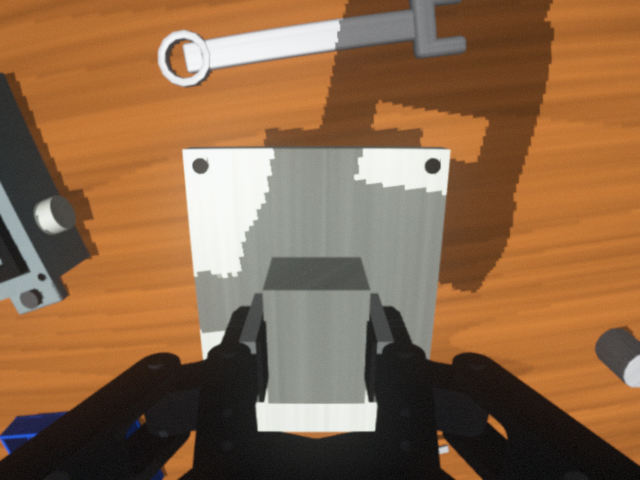

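The cover is held level by the boss. The plate's near corners at (183,149) and (450,149) give its offset from the TCP.

Run:
```python
from h import *
import pickle
im=pickle.load(open("w3.pkl","rb"))
for z in(.109,.111,.113):
    P=np.array([onplane(im,c,z)[:2]*1000 for c in((183,149),(450,149))]);S=np.array([onplane(im,c,z)[:2]*1000 for c in((200,166),(432,166))])
    d=P[1]-P[0];L=np.linalg.norm(d);n=np.array([d[1],-d[0]])/L
    c=P.mean(0)+63*n
    print(z,L,np.linalg.norm(S[1]-S[0]),np.degrees(np.arctan2(d[1],d[0])),c, S.mean(0)+58*n)
```

```text
0.109 97.27095000346527 85.24774401312857 82.25368864574418 [550.65314162 -23.8346504 ] [551.88046801 -24.18693706]
0.111 95.96768712412636 84.10557134682132 82.2536886457441 [550.46981374 -23.81050013] [551.61431603 -24.14903719]
0.113 94.66442424478744 82.96339868051409 82.25368864574412 [550.28648586 -23.78634986] [551.34816405 -24.11113731]
```

Call:
{"fn": "arm_command", "kwargs": {"grip": [25,25,25,25,25,25,25,25,25], "travel": [[-6.6,43.8,0],[-6.6,43.8,0],[-6.6,43.8,0],[-6.6,43.8,0],[-6.6,43.8,0],[-6.6,43.8,0],[-6.6,43.8,0],[0,0,-20],[0,0,0]], "yaw": [0.0644,0.0644,0.0644,0.0644,0.0644,0.0644,0.0644,0,0]}}

```text
t: 5.5
position: [0.5014, 0.2821, 0.0905]
tool_rot: [[-0.95, -0.311, -0.006], [-0.311, 0.95, -0.002], [0.006, -0.0, -1.0]]
ft_force: [-0.6, -0.5, -3.4]
opening: 0.0328
grasp_force: 80.6
```

Run:
```python
from h import *
im=imaging.get_image("wrist");s=ctrl.observe();print(s["t"],s["position"],s["tool_rot"],s["ft_force"],s["torque"])
cv2.imwrite("pics/w4.png",im["frame"])
```

```text
5.55 [0.50226532 0.28187139 0.09178423] [[-9.50537573e-01 -3.10589018e-01 -3.57557458e-03]
 [-3.10586723e-01  9.50544297e-01 -1.19438107e-03]
 [ 3.76970367e-03 -2.47780975e-05 -9.99992894e-01]] [ 0.51452506 -0.24256334 -3.93131449] [ 0.01732224 -0.03041272 -0.00453024]
```

View pics/w4.png

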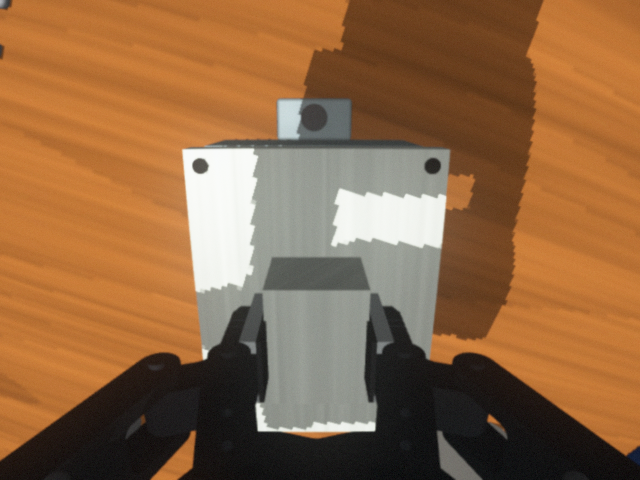

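The housing's foot sits centred under the cover at (314,118) with the edges parallel, so the alignment is good. I'll feel downwards.

Call:
{"fn": "arm_command", "kwargs": {"grip": [25,25,25,25,25], "travel": [[1,0.3,-3],[0,0,-3],[0,0,-3],[0,0,-3],[0,0,0]], "yaw": [0,0,0,0,0]}}

```text
t: 6.18
position: [0.504, 0.2825, 0.0811]
tool_rot: [[-0.951, -0.311, -0.001], [-0.311, 0.951, -0.0], [0.001, 0.0, -1.0]]
ft_force: [-1.0, -0.1, -3.3]
opening: 0.0324
grasp_force: 80.6
```

Call:
{"fn": "arm_command", "kwargs": {"grip": [25,25,25,25], "travel": [[0,0,-2],[0,0,-2],[0,0,-2],[0,0,0]], "yaw": [0,0,0,0]}}

```text
t: 6.68
position: [0.5041, 0.2825, 0.0751]
tool_rot: [[-0.95, -0.311, -0.0], [-0.311, 0.95, -0.0], [0.0, -0.0, -1.0]]
ft_force: [0.5, 0.1, -3.6]
opening: 0.0326
grasp_force: 80.6
```

Call:
{"fn": "arm_command", "kwargs": {"grip": [25,25,25,25,25,25], "travel": [[0,0,-2],[0,0,-2],[0,0,-2],[0,0,-2],[0,0,0],[0,0,0]], "yaw": [0,0,0,0,0,0]}}

```text
t: 7.42
position: [0.5041, 0.2826, 0.0673]
tool_rot: [[-0.95, -0.311, 0.0], [-0.311, 0.95, -0.0], [-0.0, -0.0, -1.0]]
ft_force: [-0.2, 0.4, -4.3]
opening: 0.0326
grasp_force: 80.6
```

The cover is over the pin: the underside is about 14 mm below the tip with no side force. Now press.

Call:
{"fn": "arm_command", "kwargs": {"grip": [25,25,25,25,25], "travel": [[0,0,-2],[0,0,-2],[0,0,-2],[0,0,0],[0,0,0]], "yaw": [0,0,0,0,0], "newtons": 110}}

```text
t: 8.05
position: [0.5042, 0.2826, 0.0619]
tool_rot: [[-0.95, -0.311, 0.001], [-0.311, 0.95, 0.0], [-0.001, -0.0, -1.0]]
ft_force: [-2.3, -0.6, 5.4]
opening: 0.032
grasp_force: 114.2
```

Call:
{"fn": "arm_command", "kwargs": {"grip": [25,25,25,25,25], "travel": [[0,0,-1.5],[0,0,-1.5],[0,0,-1.5],[0,0,0],[0,0,0]], "yaw": [0,0,0,0,0]}}

```text
t: 8.68
position: [0.5042, 0.2826, 0.0596]
tool_rot: [[-0.95, -0.311, 0.002], [-0.311, 0.95, 0.0], [-0.002, -0.0, -1.0]]
ft_force: [-9.5, -4.8, 24.7]
opening: 0.0323
grasp_force: 117.3
```

Call:
{"fn": "arm_command", "kwargs": {"grip": [25,25,25,25,25], "travel": [[-0.8,-0.4,0],[0,0,-1],[0,0,0],[0,0,0],[0,0,0]], "yaw": [0,0,0,0,0]}}

```text
t: 9.3
position: [0.5042, 0.2827, 0.0596]
tool_rot: [[-0.95, -0.311, 0.005], [-0.311, 0.95, 0.002], [-0.005, -0.0, -1.0]]
ft_force: [-9.1, -2.5, 30.8]
opening: 0.0322
grasp_force: 118.1
```

Run:
```python
from h import *
d=[imaging.get_image(n)["frame"] for n in("wrist","scene")]
s=ctrl.observe();print(s["t"],s["position"],s["tool_rot"][2],s["ft_force"],s["torque"],s["grasp_force"])
a=cv2.resize(d[0],(400,300));b=cv2.resize(d[1][190:355,380:600],(400,300),interpolation=2);cv2.imwrite("pics/fin.png",np.hstack([a,b]))
```

```text
9.4 [0.5042131  0.2826923  0.05959033] [-4.98829163e-03  5.98944611e-06 -9.99987558e-01] [-8.51198863 -2.48405502 30.82098899] [-0.55111411  1.60074409 -0.04316323] 118.08061636984348
```

View pics/fin.png

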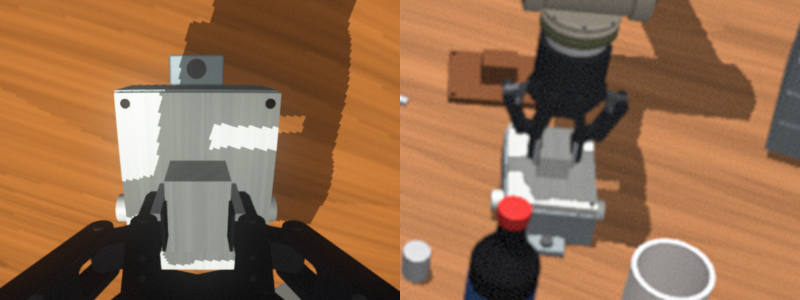

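The cover sits flush on the rim in both pictures. The height stayed at the stop under 6 N more push, and the fingers grip at 118 N. Handing in.

```bash
python3 -c "
from station import ctrl
print(ctrl.hand_in())"
```

```text
the job is handed in; nothing more can be done
None
```

I put the aluminium cover on the left housing (the one with the brass bearing) and over its pin, pressed it against the solid rim, and handed in with the arm still holding it at about 31 N; no verdict came back.

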